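# Feed the clay crusher from a tipping tray

### The job

Feed the crusher: carry the full tray by its bail and gently, neither forcing it nor letting it drop, hang its two pins in the saddles of the hopper, its rear lying level on the shelf, and let go; the height at which shelf and saddles are clamped changes, so feel for it. Then take it by the rear bar and tip it about its pins until all eight lumps of broken clay are in the hopper, and lower the empty tray just as gently back onto the shelf, pins still in the saddles, and let go. Do not tip the tray anywhere else, and leave the mug, bowl and jar alone.

Things in the scene. Friction and masses are not known exactly. Their poses are not given: they have to be found in the camera images.
- crusher: Fixed blue bench crusher: open feed hopper, in front of it (-x) a steel feed table with two pin saddles. Origin on the bench under the middle between the saddles; x is the pouring direction, from table into hopper; y along the saddle line, z up. A drive housing with grey motor, up to 135 mm high, stands beyond the hopper, x +165 to +275 mm.
- hopper (a point): Middle of the hopper's bottom (two dark rolls), crusher x +65, z 36 mm. Inside the hopper: x -25 to +155, y +-67 mm (crusher frame). Walls 105 mm high beside the saddles, 155 mm at the sides from x +38 on, far wall 165 mm. The lumps must end in here.
- saddle_line (a point): Point on the crusher's origin line (crusher x 0, y 0), 100 mm above the bench, below the saddles. The feed table is clamped at an unreported height: the seated pin axis lies 30 to 55 mm above this point, its shelf top 22 mm lower than that axis (shelf: crusher x -155 to -35, y +-75 mm). Rigid: feel for it with a slow (15 mm/s) force stop; over 50 N on it is too rough.
- saddle_left (a point): Left saddle (crusher y +74 mm), 100 mm above the bench. Each saddle (y +-67 to +-81) is an open-topped upright notch 16 mm wide at crusher x 0; its floor lies 6 mm below the seated pin axis and its mouth flares to about 30 mm at 22 mm above that axis. The tray fits between the saddles with 7 mm play either side; pins in both notches and rear on the shelf, it lies level.
- tray: Loose aluminium tray with eight lumps in it (0.35 kg empty, varies), 160 x 120 mm, walls 45 mm high, 4 mm thick, floor 4 mm. It starts flat on the bench. Origin: centre of its underside; z up; x points to the pouring end, which has no wall: there the floor (x +44 to +80) ramps up 20 degrees to a 12 mm lip.
- pins (a point): Midpoint of the tray's pin axis, tray x +50, z 22 mm. A steel pin of 12 mm diameter sticks out 24 mm from each side wall (y 60 to 84 mm).
- bail (a point): Middle of the tray's fixed carrying bail: square bar 10 x 10 mm along tray y, 120 mm clear length, its centre at tray x 0, z 95 mm, about over the centre of mass: hung from it the loaded tray stays about level (may swing some degrees).
- bar (a point): Middle of the tray's rear bar: round, 10 mm diameter, along tray y, 80 mm clear length, at tray x -115, z 70 mm (165 mm behind and 48 mm above the pin axis). It can turn in a light pinch of the fingers (about 10 to 15 N) while the tray is raised in an arc about its pins. The lumps slide out at 55 to 75 degrees of tilt, by friction which varies; some may want a shake.
- mug: Bystander: white mug, 76 mm wide, 85 mm high, origin centre of base
- bowl: Bystander: dark bowl, 110 mm wide, 55 mm high, origin centre of base
- jar: Bystander: blue glazed jar, 72 mm wide, 100 mm high, origin centre of base
- lump0: Irregular lump of broken fired clay, about 26 x 21 x 25 mm, 28 g; origin centre of its underside as it first lies in the tray
- lump1: Irregular lump of broken fired clay, about 26 x 21 x 25 mm, 28 g; origin centre of its underside as it first lies in the tray
- lump2: Irregular lump of broken fired clay, about 26 x 21 x 25 mm, 28 g; origin centre of its underside as it first lies in the tray
- lump3: Irregular lump of broken fired clay, about 26 x 21 x 25 mm, 28 g; origin centre of its underside as it first lies in the tray
- lump4: Irregular lump of broken fired clay, about 26 x 21 x 25 mm, 28 g; origin centre of its underside as it first lies in the tray
- lump5: Irregular lump of broken fired clay, about 26 x 21 x 25 mm, 28 g; origin centre of its underside as it first lies in the tray
- lump6: Irregular lump of broken fired clay, about 26 x 21 x 25 mm, 28 g; origin centre of its underside as it first lies in the tray
- lump7: Irregular lump of broken fired clay, about 26 x 21 x 25 mm, 28 g; origin centre of its underside as it first lies in the tray
Things that resemble listed ones, but are neither listed nor needed, are in the scene too. Of the things shaped like the tray, the aluminium one is meant.

How it is judged (in metres and radians):
On the way, in this order (a step that is already met when the one before it is completed fails the run):
1. the tray, with all its lumps, lies level with its pins in the saddles, let go (x of pins in the frame of crusher between -0.006 and 0.006 m and y of pins in the frame of crusher between -0.012 and 0.012 m and angle between tray's own z axis and vertical below 0.07 rad and angle between the y axis of tray and the y axis of crusher, either way round below 0.12 rad and contact force between tray and crusher above 1 N and contact force between the fingers and tray below 0.5 N and distance between each of lump0, lump1, lump2, lump3, lump4, lump5, lump6, lump7 and tray below 0.11 m), for 0.2 s.
2. all lumps are in the hopper, the tray still tipped more than 0.5 rad about its pins (x of lump0 in the frame of crusher between -0.03 and 0.157 m and y of lump0 in the frame of crusher between -0.07 and 0.07 m and z of each of lump0, lump1, lump2, lump3, lump4, lump5, lump6, lump7 in the frame of crusher below 0.1 m and x of lump1 in the frame of crusher between -0.03 and 0.157 m and y of lump1 in the frame of crusher between -0.07 and 0.07 m and x of lump2 in the frame of crusher between -0.03 and 0.157 m and y of lump2 in the frame of crusher between -0.07 and 0.07 m and x of lump3 in the frame of crusher between -0.03 and 0.157 m and y of lump3 in the frame of crusher between -0.07 and 0.07 m and x of lump4 in the frame of crusher between -0.03 and 0.157 m and y of lump4 in the frame of crusher between -0.07 and 0.07 m and x of lump5 in the frame of crusher between -0.03 and 0.157 m and y of lump5 in the frame of crusher between -0.07 and 0.07 m and x of lump6 in the frame of crusher between -0.03 and 0.157 m and y of lump6 in the frame of crusher between -0.07 and 0.07 m and x of lump7 in the frame of crusher between -0.03 and 0.157 m and y of lump7 in the frame of crusher between -0.07 and 0.07 m and not (horizontal distance between pins and crusher above 0.02 m or height (world z) of pins above 0.178 m) and angle between tray's own z axis and vertical above 0.5 rad), for 0.2 s.
At the end, for the whole second after the job is handed in: All eight lumps rest inside the hopper (below 100 mm height); the tray is at rest and released, resting on the crusher, level within 0.07 rad, its pin midpoint within 6 mm (x) and 12 mm (y) of the crusher's saddle line and its pin axis within 0.12 rad of its direction (x of lump0 in the frame of crusher between -0.03 and 0.157 m and y of lump0 in the frame of crusher between -0.07 and 0.07 m and z of each of lump0, lump1, lump2, lump3, lump4, lump5, lump6, lump7 in the frame of crusher below 0.1 m and x of lump1 in the frame of crusher between -0.03 and 0.157 m and y of lump1 in the frame of crusher between -0.07 and 0.07 m and x of lump2 in the frame of crusher between -0.03 and 0.157 m and y of lump2 in the frame of crusher between -0.07 and 0.07 m and x of lump3 in the frame of crusher between -0.03 and 0.157 m and y of lump3 in the frame of crusher between -0.07 and 0.07 m and x of lump4 in the frame of crusher between -0.03 and 0.157 m and y of lump4 in the frame of crusher between -0.07 and 0.07 m and x of lump5 in the frame of crusher between -0.03 and 0.157 m and y of lump5 in the frame of crusher between -0.07 and 0.07 m and x of lump6 in the frame of crusher between -0.03 and 0.157 m and y of lump6 in the frame of crusher between -0.07 and 0.07 m and x of lump7 in the frame of crusher between -0.03 and 0.157 m and y of lump7 in the frame of crusher between -0.07 and 0.07 m and x of pins in the frame of crusher between -0.006 and 0.006 m and y of pins in the frame of crusher between -0.012 and 0.012 m and angle between tray's own z axis and vertical below 0.07 rad and angle between the y axis of tray and the y axis of crusher, either way round below 0.12 rad and contact force between tray and crusher above 1 N and linear speed of tray below 0.02 m/s and linear speed of each of lump0, lump1, lump2, lump3, lump4, lump5, lump6, lump7 below 0.05 m/s); the robot touches nothing.
It fails at once if the tray is tipped more than 0.5 rad while its pins are out of the saddles (20 mm off sideways, or above 178 mm) (angle between tray's own z axis and vertical above 0.5 rad and (horizontal distance between pins and crusher above 0.02 m or height (world z) of pins above 0.178 m)).
It fails at once if the tray is let drop (turns faster than 5 rad/s, or moves faster than 0.3 m/s out of the fingers: a fall of about 5 mm) (angular speed of tray above 5 rad/s or (linear speed of tray above 0.3 m/s and contact force between the fingers and tray below 0.2 N)).
It fails at once if the tray is rammed or forced against the crusher with more than 50 N (contact force between tray and crusher above 50 N).
It fails at once if the mug, bowl or jar is moved more than 30 mm (distance of any of mug, bowl, jar from where it was at the start of the episode above 0.03 m).
It also fails if it takes over 72 s, if anything falls off the work surface, if the arm or the gripper's body presses on something with over 40 N, if the wrist force passes 120 N, or if a joint passes its speed limit or range.

### The arm

A 6-joint arm with a two-finger parallel gripper is mounted at the origin on the work surface. World frame = base frame: x ahead of the robot, y to its left, z up, the work surface at z = 0. Lengths are in mm, angles in rad, forces in N, time in s.
With the tool pointing down it reaches from about 300 to 825 mm from the base axis. Payload 5.4 kg.
Tool frame: the origin (TCP) lies midway between the tips of the shut fingers; the grasp point (between the pads) lies 19 mm behind it (env.tcp_to_grasp is the distance from the TCP to the grasp point, in mm); z points along the fingers, y is the line along which they close (so a half turn about z gives the same grasp; the last joint's range is limited). The gripper opens to 92 mm and grips with 3 to 60 N. Pads are 20 mm wide; open, the fingers measure 128 mm over their backs; the gripper's body (75 mm by 189 mm) begins 69 mm behind the grasp point.
Start: joints at [0.896, 0.158, 1.597, -0, 1.386, -0.21], TCP at [257.747, 513.977, 214.601] pointing down, gripper open.
Joint ranges: [-2.91, 2.91], [-0.94, 2.29], [0.18, 2.7], [-1.29, 4.43], [0.17, 2.64], [-3, 3]. Speed limits (rad/s): [2.57, 2.57, 3.14, 3.14, 3.14, 3.14].

### API

Orientations are given as a 3x3 rotation matrix whose columns are the frame's x, y, z axes.
In Python, from station import env, optics gives the robot as it stands.
- The arm moves only by the tool carry_out, never from a script. Its argument "rows" is a list of rows, each a list of 2 entries, a list of its own where there are three numbers: the shift along the tool's x, y, z each as a share of 200 mm, from -1 to 1, then the turn, a rotation vector about the tool's x, y, z each as a share of pi rad, from -1 to 1. A call has 1 to 10 rows; each row is the pose to reach, as a shift and turn from the pose commanded when the call began, along the tool's axes at that moment, turning the shorter way round; what a row does not reach only later rows make up. A row lasts 1/8 s, in which the tool goes at most 62.5 mm and 10.7 degrees, less where a joint would pass 70% of its speed; a pose out of reach is approached as far as the arm can. A call with a number of a shift or a turn outside -1 to 1 is refused whole. A call with a gripper value outside its range is refused whole. "jaw" is the opening, from -1 (shut) to 1 (fully open), set as the call begins (left out, the last holds). The fingers move at their own pace and stop on an object; "squeeze" is the grip in N (left out, the last holds). Time passes only in rows, so rows that repeat a pose let the fingers close. It gives the time, the measured TCP pose, the force, the opening and the grip force at its end, in the units of the state.
- env.get_obs(): the state, without advancing time (a new reading comes with each control period).
- optics.read_camera(name): name is "scene" or "top" or "wrist"; returns (picture, depth): 420x560x3 uint8, red, green, blue; 420x560 float32, mm along the optical axis (not along the pixel's ray), 0 where there is no reading.
- optics.get_calibration(name): a dict with "camera_matrix" (3x3 intrinsics, pixels), "k1" (the pictures are not rectified: a ray, as slopes to the right and down, at radius r is drawn at 1 + k1 r^2 times it, then the intrinsics apply), "R" (3x3) and "t" (3): a world point X has camera coordinates R X + t. Camera axes: x right, y down, z forward; pixel columns grow to the right and rows downward; lengths in mm; the calibration is good to about 2 mm. A picture is of the moment at which its call begins: read the wrist's pose just before it. get_calibration takes no time and is no camera call; for the wrist camera it gives the pose at the moment of the call.
- env.hand_in(): hands the job in; it is judged then, once.
The state is a dict: "time_s": time; "joint_pos": joint angles; "joint_vel": joint speeds; "joint_torque": joint torques, N m; "ee_pos": TCP position; "eef_rot": TCP orientation; "ft_force": force on the tool from outside, world axes, zero at the start; "wrist_torque": the same for the moment, N m; "gripper_width": finger opening in mm; "grasp_force": force on a finger pad.
Only numpy, scipy, OpenCV 4.12 (cv2) and the standard library are available. Lean on these libraries where they do the work, as an engineer would, in place of code of your own. Each camera call takes 0.05 s, during which the arm holds its last target. There are 200 camera calls.

## Working session

There is one attempt and no reset: what is moved stays moved. The work goes in short steps, Python scripts to look and compute and a tool call to move; the robot and the scene stay as the last step left them, time stands still between calls to the robot, and variables do not carry over. Pictures are saved under pics/ and viewed, at most 10 in all, crops included, and the job is handed in when it is done.

Besides the shell and the picture viewer there is one more tool, called in YAML: its name, and indented under it one key for each argument. carry_out: Moves the arm, as the interface text tells. Shift numbers are shares of 200 mm and turn numbers shares of pi rad, none past 1 either way. Its arguments: {"type":"object","properties":{"rows":{"type":"array","items":{"type":"array"}},"jaw":{"type":"number"},"squeeze":{"type":"number"}},"required":["rows"]}

```bash
ls; mkdir -p pics; python3 - <<'E'
from station import env, optics
import cv2,numpy as np
for n in ("top","scene"):
    p,d=optics.read_camera(n); cv2.imwrite(f"pics/{n}0.png",p[:,:,::-1]); np.save(f"pics/{n}0.npy",d)
    print(n,optics.get_calibration(n))
o=env.get_obs();print(o["time_s"],o["ee_pos"],o["eef_rot"],o["ft_force"])
E
```

```text
pics
top {'camera_matrix': array([[380.19281998,   0.        , 277.6162489 ],
       [  0.        , 380.19281998, 213.02437057],
       [  0.        ,   0.        ,   1.        ]]), 'k1': -0.04129022227012297, 'R': array([[ 0.00323003, -0.99999336, -0.00168863],
       [-0.98027191, -0.0028326 , -0.19763338],
       [ 0.19762729,  0.00229367, -0.98027455]]), 't': array([ -78.35914123,  507.97459805, 1185.44994207])}
scene {'camera_matrix': array([[456.71387165,   0.        , 284.87649853],
       [  0.        , 456.71387165, 209.06935217],
       [  0.        ,   0.        ,   1.        ]]), 'k1': -0.002869309181631748, 'R': array([[ 0.3475788 ,  0.93754589,  0.01402417],
       [ 0.7894787 , -0.28455061, -0.543833  ],
       [-0.50587781,  0.20009661, -0.83907627]]), 't': array([-106.45096332, -390.13625824, 1845.96686143])}
0.1 [257.41809858 513.54171594 213.74098176] [[-8.93884598e-01  4.48295957e-01 -1.02988441e-03]
 [ 4.48297016e-01  8.93883701e-01 -1.30915182e-03]
 [ 3.33709424e-04 -1.63192475e-03 -9.99998613e-01]] [ 0.46744502 -0.00216319  0.08314416]
```

View pics/top0.png

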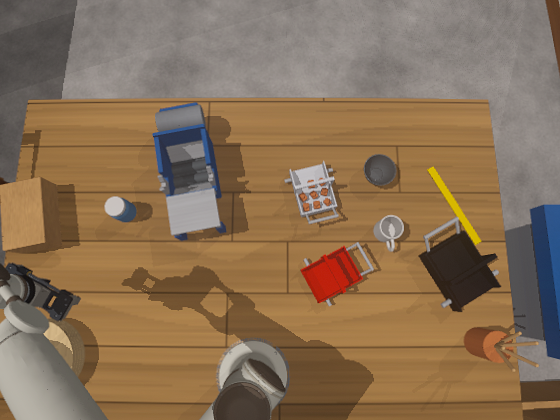

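View pics/scene0.png

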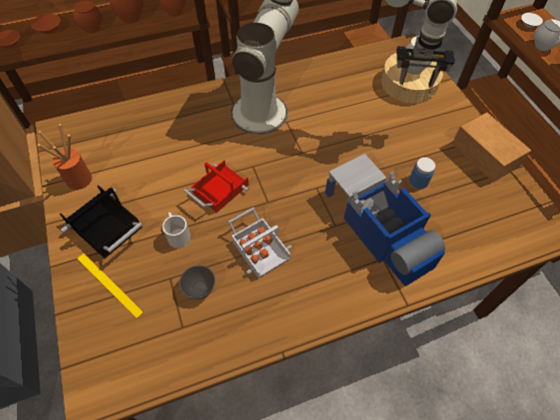

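The top view shows the aluminium tray at about (315,192) with its bar towards the robot. The crusher is at (188,160), with its shelf at (193,212) on the robot's side. Next I'll measure both from the depth images.

```bash
cat > h.py <<'E'
import numpy as np,cv2
from station import env,optics
def cloud(d,c):
    K=c["camera_matrix"];h,w=d.shape
    u,v=np.meshgrid(np.arange(w),np.arange(h))
    uv=np.stack([u,v],-1).reshape(-1,1,2).astype(np.float64)
    r=cv2.undistortPoints(uv,K,np.array([c["k1"],0,0,0,0.])).reshape(h,w,2)
    P=np.dstack([r[...,0]*d,r[...,1]*d,d])
    W=(P-c["t"])@c["R"]; W[d==0]=np.nan
    return W
E
python3 - <<'E'
from h import *
for n in("top","scene"):
    W=cloud(np.load(f"pics/{n}0.npy"),optics.get_calibration(n))
    p=cv2.imread(f"pics/{n}0.png")
    np.save(f"pics/{n}W.npy",W)
    if n=="top": boxes={"shelf":(160,185,230,245),"tray":(280,155,350,230)}
    else: boxes={"shelf":(325,150,390,200),"tray":(222,205,300,280)}
    for k,(a,b,c,e) in boxes.items():
        S=W[b:e,a:c].reshape(-1,3);S=S[~np.isnan(S[:,0])]
        if k=="shelf":
            z=S[:,2]; hz=np.histogram(z,bins=np.arange(80,180,3));print(n,k,list(zip(hz[1].astype(int),hz[0])))
            m=(abs(z-np.median(z[(z>100)&(z<140)]))<4)
            Q=S[m];print(np.median(Q,0),cv2.minAreaRect(Q[:,:2].astype(np.float32)))
        else:
            for lo,hi in((85,110),(62,80),(38,52)):
                Q=S[(S[:,2]>lo)&(S[:,2]<hi)];print(n,k,lo,len(Q),np.median(Q,0),cv2.minAreaRect(Q[:,:2].astype(np.float32)))
            print("ground z",np.nanmedian(W[b:e,a:c,2]))
p=cv2.imread("pics/top0.png")
im=np.hstack([cv2.resize(p[155:230,280:350],None,fx=5,fy=5,interpolation=2),cv2.resize(p[150:240,145:230],None,fx=5,fy=5*75/90,interpolation=2)[:375]])
cv2.imwrite("pics/crop.png",im);print(im.shape)
E
```

```text
top shelf [(np.int64(80), np.int64(8)), (np.int64(83), np.int64(21)), (np.int64(86), np.int64(15)), (np.int64(89), np.int64(9)), (np.int64(92), np.int64(2)), (np.int64(95), np.int64(15)), (np.int64(98), np.int64(14)), (np.int64(101), np.int64(24)), (np.int64(104), np.int64(14)), (np.int64(107), np.int64(6)), (np.int64(110), np.int64(4)), (np.int64(113), np.int64(4)), (np.int64(116), np.int64(4)), (np.int64(119), np.int64(29)), (np.int64(122), np.int64(273)), (np.int64(125), np.int64(911)), (np.int64(128), np.int64(592)), (np.int64(131), np.int64(77)), (np.int64(134), np.int64(4)), (np.int64(137), np.int64(2)), (np.int64(140), np.int64(6)), (np.int64(143), np.int64(8)), (np.int64(146), np.int64(4)), (np.int64(149), np.int64(2)), (np.int64(152), np.int64(4)), (np.int64(155), np.int64(3)), (np.int64(158), np.int64(0)), (np.int64(161), np.int64(4)), (np.int64(164), np.int64(0)), (np.int64(167), np.int64(3)), (np.int64(170), np.int64(5)), (np.int64(173), np.int64(2)), (np.int64(176), np.int64(0))]
[498.29355962 182.97685699 127.22309027] ((515.3093872070312, 188.90475463867188), (158.0282
[... 1568 characters left out ...]
6), np.int64(0))]
[504.57632345 180.96465634 126.84298845] ((516.7245483398438, 184.7362518310547), (156.61903381347656, 153.16470336914062), 11.243278503417969)
scene tray 85 178 [ 601.25306346 -195.97701163   97.64410311] ((599.7532348632812, -194.5284423828125), (13.599376678466797, 129.82009887695312), 14.714723587036133)
scene tray 62 116 [ 491.97520073 -224.13261597   72.05273455] ((543.0072021484375, -208.64767456054688), (126.02616882324219, 129.59014892578125), 13.526518821716309)
scene tray 38 228 [ 558.5369138  -214.43387376   43.81852444] ((589.1703491210938, -198.1065673828125), (181.91976928710938, 128.90496826171875), 14.5955228805542)
ground z 0.9831381314812824
(375, 775, 3)
```

View pics/crop.png

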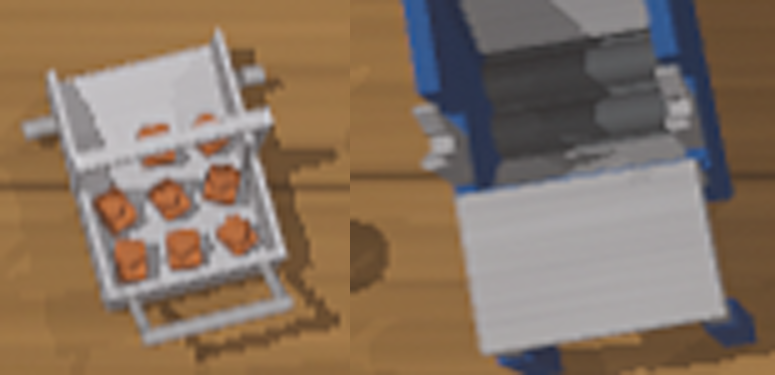

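The left crop shows the tray with its lip at the top, pins at about crop (40,127) and (252,75), and its bar at (215,315). The right crop shows the shelf, with saddles at about (440,140) and (680,95). Before fetching the tray I'll fly the wrist camera over the crusher.

```bash
cat >> h.py <<'E'
import json,sys
from scipy.spatial.transform import Rotation as Ro
def load(): 
    s=json.load(open("cmd.json"));return np.array(s["p"]),np.array(s["R"])
def save(p,R): json.dump({"p":list(p),"R":np.array(R).tolist()},open("cmd.json","w"))
def down(yaw):  # tool y along world yaw (deg), z down
    c,s=np.cos(np.radians(yaw)),np.sin(np.radians(yaw))
    y=np.array([c,s,0]);z=np.array([0,0,-1.]);return np.column_stack([np.cross(y,z),y,z])
def shares(p,R):
    p0,R0=load();return np.round(R0.T@(np.array(p)-p0)/200,4),np.round(Ro.from_matrix(R0.T@R).as_rotvec()/np.pi,4)
def done(s,t=(0,0,0)):
    p0,R0=load();p=p0+R0@(np.array(s)*200);R=R0@Ro.from_rotvec(np.array(t)*np.pi).as_matrix();save(p,R)
    return p
def st():
    o=env.get_obs();p,_=load();print("t %.2f"%o["time_s"],"ee",np.round(o["ee_pos"],1),"cmd",np.round(p,1),"F",np.round(o["ft_force"],1),"w %.1f g %.1f"%(o["gripper_width"],o["grasp_force"]),"j",np.round(o["joint_pos"],2));return o
E
python3 - <<'E'
from h import *
y=63.37
# exact commanded rot from reported joints: assume pure down
save([257.747,513.977,214.601],down(63.37))
print(shares([560,190,420],down(11.2)))
E
```

```text
(array([-2.077 , -0.7707, -1.027 ]), array([0.    , 0.    , 0.2898]))
```

carry_out:
  rows:
    - [[-1,-0.37,-1],[0,0,0.29]]
    - [[-1,-0.37,-1],[0,0,0.29]]
    - [[-1,-0.37,-1],[0,0,0.29]]
    - [[-1,-0.37,-1],[0,0,0.29]]
    - [[-1,-0.37,-1],[0,0,0.29]]
    - [[-1,-0.37,-1],[0,0,0.29]]

```text
time_s: 0.85
ee_pos: [405.2, 357.3, 416.7]
eef_rot: [[-0.191, 0.982, 0.004], [0.982, 0.191, 0.002], [0.001, 0.004, -1.0]]
ft_force: [-0.5, 0.8, 0.1]
gripper_width: 91.9
grasp_force: 0.0
```

```bash
python3 - <<'E'
from h import *
done([-1,-.37,-1],[0,0,.29]);st()
print(shares([560,190,420],down(11.2)))
c=optics.get_calibration("wrist");print(c, -c["R"].T@c["t"])
E
```

```text
t 0.85 ee [405.2 357.3 416.7] cmd [403.4 358.2 414.6] F [-0.5  0.8  0.1] w 91.9 g 0.0 j [ 0.5   0.02  1.35 -0.    1.76  0.31]
(array([-0.9767,  0.6055, -0.027 ]), array([ 0.    ,  0.    , -0.0002]))
{'camera_matrix': array([[320.6149908 ,   0.        , 275.46567974],
       [  0.        , 320.6149908 , 210.04320895],
       [  0.        ,   0.        ,   1.        ]]), 'k1': -0.0033709035290736176, 'R': array([[ 0.98165497,  0.1906229 ,  0.0040522 ],
       [ 0.18425122, -0.95388042,  0.23698867],
       [ 0.04904079, -0.23189449, -0.97150396]]), 't': array([-466.48889758,  192.41138611,  648.83194162])} [390.65988584 422.9214698  586.63379165]
```

carry_out:
  rows:
    - [[-0.97,0.6,0.3],[0,0,0]]
    - [[-0.97,0.6,0.3],[0,0,0]]
    - [[-0.97,0.6,0.3],[0,0,0]]
    - [[-0.97,0.6,0.3],[0,0,0]]
    - [[-0.97,0.6,0.3],[0,0,0]]
    - [[-0.97,0.6,0.3],[0,0,0]]
    - [[-0.97,0.6,0.3],[0,0,0]]

```text
time_s: 1.72
ee_pos: [557.9, 192.7, 354.9]
eef_rot: [[-0.196, 0.981, 0.0], [0.981, 0.196, 0.0], [0.0, 0.0, -1.0]]
ft_force: [-0.6, 0.1, 0.1]
gripper_width: 92.3
grasp_force: 0.0
```

```bash
python3 - <<'E'
from h import *
done([-.97,.6,.3]);st()
c=optics.get_calibration("wrist");p,d=optics.read_camera("wrist")
W=cloud(d,c);np.save("pics/cr.npy",W);cv2.imwrite("pics/cr.png",p[:,:,::-1])
z=W[...,2];m=(z>118)&(z<136)
S=W[m];n,l,s,_=cv2.connectedComponentsWithStats(m.astype(np.uint8))
k=1+np.argmax(s[1:,4]);Q=W[l==k];print(s[k],np.median(Q,0),cv2.minAreaRect(Q[:,:2].astype(np.float32)))
E
```

```text
t 1.73 ee [557.9 192.7 354.9] cmd [558.7 191.1 354.6] F [-0.6  0.1  0.1] w 92.3 g 0.0 j [ 0.13  0.15  1.34  0.    1.66 -0.07]
[  177   124   101   119 11318] [499.14494235 188.01906863 127.69882885] ((499.4210205078125, 182.33993530273438), (120.39788055419922, 150.07879638671875), 11.12867546081543)
```

View pics/cr.png

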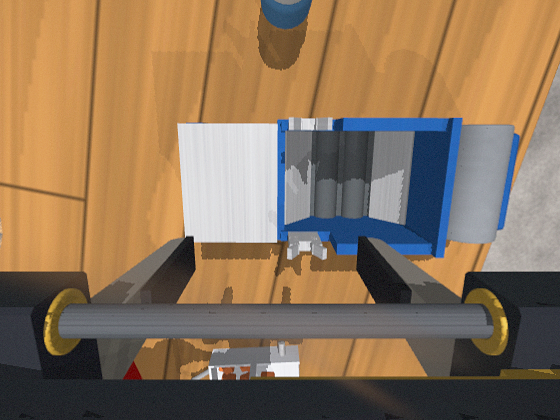

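The wrist view shows the shelf at (180–280, 122–240), and the saddles at (307,245) and (318,124). The shelf fits as a clean 120×150 rectangle, so I'll cross-check it against the saddle points.

```bash
python3 - <<'E'
from h import *
W=np.load("pics/cr.npy")
a=np.radians(11.13);X=np.array([np.cos(a),np.sin(a)]);Y=np.array([-X[1],X[0]])
O=np.array([499.42,182.34])+95*X;print(O)
D=W[...,:2]-O;cx,cy,z=D@X,D@Y,W[...,2]
for s in(1,-1):
    m=(s*cy>60)&(s*cy<88)&(abs(cx)<26)&(z>135)&(z<190)
    print(s,m.sum(),"x",np.percentile(cx[m],[1,25,50,75,99]).round(1),"y",np.percentile(cy[m],[1,50,99]).round(1),"z",np.percentile(z[m],[5,50,99]).round(1))
    for x0 in range(-24,24,4):
        k=m&(cx>x0)&(cx<=x0+4); print(x0,k.sum(),np.median(z[k]).round(0) if k.any() else None,end="; ")
    print()
print("shelf z",np.median(z[(cx<-45)&(cx>-145)&(abs(cy)<60)]))
m=(z>95)&(z<112)&(abs(cy)<110)&(cx>-20)&(cx<25);print("near wall y",np.percentile(cy[m],[5,50,95]))
# target to look at tray: TCP
print(shares([570,-180,330],down(14.4)))
E
```

```text
[592.6332139  200.67839566]
1 545 x [-22.4 -10.9   3.   13.   22.9] y [68.  74.3 80.8] z [142.9 160.9 172.9]
-24 36 170.0; -20 41 171.0; -16 51 164.0; -12 39 157.0; -8 30 144.0; -4 42 143.0; 0 42 144.0; 4 41 144.0; 8 71 157.0; 12 57 165.0; 16 54 171.0; 20 41 170.0; 
-1 594 x [-22.8 -12.9   2.1  13.5  23.1] y [-79.9 -70.3 -66.6] z [138.9 156.4 172.6]
-24 34 170.0; -20 65 169.0; -16 58 163.0; -12 50 156.0; -8 36 144.0; -4 35 144.0; 0 36 143.0; 4 33 144.0; 8 72 155.0; 12 68 162.0; 16 72 168.0; 20 35 170.0; 
shelf z 459.0749284223425
near wall y [-70.35592769 -66.90758705 -66.23829834]
(array([-1.8313, -0.3039,  0.123 ]), array([ 0.    ,  0.    , -0.0179]))
```

carry_out:
  rows:
    - [[-1,-0.1,0],[0,0,-0.018]]
    - [[-1,-0.1,0],[0,0,-0.018]]
    - [[-1,-0.1,0],[0,0,-0.018]]
    - [[-1,-0.1,0],[0,0,-0.018]]

```text
time_s: 2.28
ee_pos: [577.7, -11.3, 354.8]
eef_rot: [[-0.246, 0.969, 0.0], [0.969, 0.246, -0.001], [-0.001, 0.0, -1.0]]
ft_force: [-0.5, 0.5, 0.5]
gripper_width: 91.9
grasp_force: 0.0
```

```bash
python3 - <<'E'
from h import *
done([-1,-.1,0],[0,0,-.018]);st()
print(shares([575,-215,320],down(14.4)))
E
```

```text
t 2.27 ee [577.7 -11.3 354.8] cmd [577.8  -9.  354.6] F [-0.5  0.5  0.5] w 91.9 g 0.0 j [-0.23  0.11  1.37 -0.    1.65 -0.48]
(array([-0.9942, -0.2699,  0.173 ]), array([0.    , 0.    , 0.0001]))
```

carry_out:
  rows:
    - [[-1,-0.27,0.15],[0,0,0]]
    - [[-1,-0.27,0.15],[0,0,0]]
    - [[-1,-0.27,0.15],[0,0,0]]
    - [[-1,-0.27,0.15],[0,0,0]]
    - [[-1,-0.27,0.15],[0,0,0]]

```text
time_s: 2.9
ee_pos: [575.4, -215.6, 324.4]
eef_rot: [[-0.249, 0.969, -0.0], [0.969, 0.249, 0.001], [0.001, 0.0, -1.0]]
ft_force: [0.8, 0.3, -0.4]
gripper_width: 91.9
grasp_force: 0.0
```

```bash
python3 - <<'E'
from h import *
done([-1,-.27,.15]);o=st()
c=optics.get_calibration("wrist");p,d=optics.read_camera("wrist")
W=cloud(d,c);np.save("pics/tr.npy",W);cv2.imwrite("pics/tr.png",p[:,:,::-1])
D=np.linalg.norm(W[...,:2]-[585,-195],axis=-1)
for lo,hi in((88,108),(66,82)):
    m=(D<150)&(W[...,2]>lo)&(W[...,2]<hi)
    n,l,s,_=cv2.connectedComponentsWithStats(m.astype(np.uint8))
    for k in np.argsort(-s[1:,4])[:2]+1:
        Q=W[l==k];print(lo,s[k],np.median(Q,0),cv2.minAreaRect(Q[:,:2].astype(np.float32)))
E
```

```text
t 2.90 ee [ 575.4 -215.6  324.4] cmd [ 575.3 -216.1  324.6] F [ 0.8  0.3 -0.4] w 91.9 g 0.0 j [-0.56  0.22  1.32  0.    1.61 -0.81]
88 [294 122  10 103 880] [ 596.9851024  -190.86106397   99.83194716] ((598.2302856445312, -193.71580505371094), (10.249428749084473, 126.52069854736328), 14.309111595153809)
66 [205 134  16  75 622] [ 486.80973887 -219.51126061   73.80184042] ((489.6219177246094, -221.20904541015625), (15.987959861755371, 97.44551086425781), 14.124702453613281)
66 [294 122   1   4   4] [ 578.0618208  -134.88132163   72.82461929] ((578.0603637695312, -134.874755859375), (0.1204548105597496, 3.6995303630828857), 13.200197219848633)
```

View pics/tr.png

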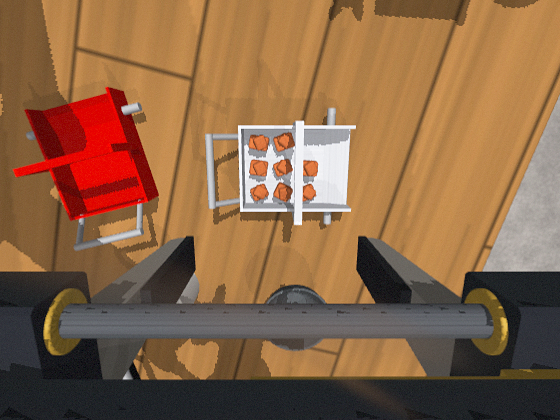

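The wrist view shows the bail at (298,122–225) and the bar at (211,134–208). The fit is clean, with the bail at (598.2, −193.7) and yaw 14.3°. I'll descend and grasp there.

```bash
python3 - <<'E'
from h import *
print(shares([598.2,-193.7,150],down(14.3)),shares([598.2,-193.7,76.5],down(14.3)))
E
```

```text
(array([0.0801, 0.139 , 0.873 ]), array([0.    , 0.    , 0.0006])) (array([0.0801, 0.139 , 1.2405]), array([0.    , 0.    , 0.0006]))
```

carry_out:
  rows:
    - [[0.08,0.139,0.2],[0,0,0]]
    - [[0.08,0.139,0.45],[0,0,0]]
    - [[0.08,0.139,0.7],[0,0,0]]
    - [[0.08,0.139,0.9],[0,0,0]]
    - [[0.08,0.139,1],[0,0,0]]
    - [[0.08,0.139,1],[0,0,0]]

```text
time_s: 3.7
ee_pos: [598.1, -192.1, 124.2]
eef_rot: [[-0.251, 0.968, -0.001], [0.968, 0.251, 0.001], [0.001, -0.001, -1.0]]
ft_force: [-0.3, -1.1, 0.7]
gripper_width: 92.0
grasp_force: 0.0
```

carry_out:
  rows:
    - [[0,0,0.12],[0,0,0]]
    - [[0,0,0.24],[0,0,0]]
    - [[0,0,0.24],[0,0,0]]
    - [[0,0,0.24],[0,0,0]]

```text
time_s: 4.2
ee_pos: [599.8, -194.3, 79.2]
eef_rot: [[-0.249, 0.968, 0.003], [0.968, 0.249, -0.002], [-0.003, 0.003, -1.0]]
ft_force: [0.5, -0.1, 0.5]
gripper_width: 92.0
grasp_force: 0.0
```

carry_out:
  rows:
    - [[0,0,0],[0,0,0]]
    - [[0,0,0],[0,0,0]]
    - [[0,0,0],[0,0,0]]
    - [[0,0,0],[0,0,0]]
    - [[0,0,0],[0,0,0]]
    - [[0,0,0],[0,0,0]]
    - [[0,0,0],[0,0,0]]
    - [[0,0,0],[0,0,0]]
  jaw: -1
  squeeze: 40

```text
time_s: 5.2
ee_pos: [598.2, -193.7, 76.6]
eef_rot: [[-0.249, 0.969, 0.0], [0.969, 0.249, -0.0], [-0.0, -0.0, -1.0]]
ft_force: [0.6, -0.1, 0.7]
gripper_width: 14.0
grasp_force: 0.0
```

```bash
python3 - <<'E'
from h import *
done([.08,.139,1]);done([0,0,.24]);o=st();print(o["eef_rot"].round(3))
E
```

```text
t 5.20 ee [ 598.2 -193.7   76.6] cmd [ 598.2 -193.7   76.6] F [ 0.6 -0.1  0.7] w 14.0 g 0.0 j [-0.51  0.43  1.55 -0.    1.16 -0.76]
[[-0.249  0.969  0.   ]
 [ 0.969  0.249 -0.   ]
 [-0.    -0.    -1.   ]]
```

Not closed yet, so I'll wait a little and then lift slowly.

carry_out:
  rows:
    - [[0,0,0],[0,0,0]]
    - [[0,0,0],[0,0,0]]
    - [[0,0,0],[0,0,0]]
    - [[0,0,0],[0,0,0]]

```text
time_s: 5.7
ee_pos: [598.4, -193.7, 76.7]
eef_rot: [[-0.249, 0.969, 0.001], [0.969, 0.249, -0.0], [-0.0, 0.001, -1.0]]
ft_force: [2.1, 0.7, -1.1]
gripper_width: 9.5
grasp_force: 40.0
```

carry_out:
  rows:
    - [[0,0,-0.02],[0,0,0]]
    - [[0,0,-0.05],[0,0,0]]
    - [[0,0,-0.12],[0,0,0]]
    - [[0,0,-0.2],[0,0,0]]
    - [[0,0,-0.35],[0,0,0]]
    - [[0,0,-0.5],[0,0,0]]
    - [[0,0,-0.6],[0,0,0]]
    - [[0,0,-0.65],[0,0,0]]
    - [[0,0,-0.65],[0,0,0]]

```text
time_s: 6.82
ee_pos: [598.4, -193.8, 207.0]
eef_rot: [[-0.249, 0.969, 0.001], [0.969, 0.249, -0.0], [-0.001, 0.001, -1.0]]
ft_force: [0.1, -0.4, -5.9]
gripper_width: 9.4
grasp_force: 40.0
```

```bash
python3 - <<'E'
from h import *
done([0,0,-.65]);o=st();print(o["eef_rot"].round(3),o["wrist_torque"])
a=11.13
import math
X=np.array([math.cos(math.radians(a)),math.sin(math.radians(a))])
g=np.array([592.63,200.68])-50*X
print(g,shares([*g,270],down(a)))
E
```

```text
t 6.83 ee [ 598.4 -193.8  207. ] cmd [ 598.2 -193.7  206.6] F [ 0.1 -0.4 -5.9] w 9.4 g 40.0 j [-0.51  0.3   1.44  0.    1.4  -0.76]
[[-0.249  0.969  0.001]
 [ 0.969  0.249 -0.   ]
 [-0.001  0.001 -1.   ]] [ 0.03027853 -0.14674455 -0.01992513]
[543.57041374 191.02821281] (array([ 1.9312,  0.2141, -0.317 ]), array([0.    , 0.    , 0.0182]))
```

carry_out:
  rows:
    - [[0.05,0,-0.1],[0,0,0]]
    - [[0.15,0.02,-0.2],[0,0,0]]
    - [[0.3,0.03,-0.3],[0,0,0.018]]
    - [[0.45,0.05,-0.32],[0,0,0.018]]
    - [[0.6,0.06,-0.32],[0,0,0.018]]
    - [[0.75,0.08,-0.32],[0,0,0.018]]
    - [[0.88,0.1,-0.32],[0,0,0.018]]
    - [[0.97,0.11,-0.32],[0,0,0.018]]
    - [[1,0.11,-0.32],[0,0,0.018]]

```text
time_s: 7.95
ee_pos: [569.6, 6.8, 271.4]
eef_rot: [[-0.195, 0.981, 0.001], [0.981, 0.195, -0.0], [-0.001, 0.001, -1.0]]
ft_force: [-0.0, -0.8, -5.0]
gripper_width: 9.2
grasp_force: 40.0
```

```bash
python3 - <<'E'
from h import *
done([1,.11,-.32],[0,0,.018]);o=st()
print(shares([543.57,191.03,265],down(11.13)))
E
```

```text
t 7.95 ee [569.6   6.8 271.4] cmd [569.7   5.5 270.6] F [-0.  -0.8 -5. ] w 9.2 g 40.0 j [-0.2   0.11  1.54 -0.    1.49 -0.4 ]
(array([0.9356, 0.0513, 0.028 ]), array([0.    , 0.    , 0.0002]))
```

carry_out:
  rows:
    - [[0.1,0,0],[0,0,0]]
    - [[0.22,0.01,0],[0,0,0]]
    - [[0.36,0.02,0],[0,0,0]]
    - [[0.5,0.03,0],[0,0,0]]
    - [[0.64,0.04,0],[0,0,0]]
    - [[0.77,0.05,0],[0,0,0]]
    - [[0.87,0.051,0.01],[0,0,0]]
    - [[0.93,0.051,0.02],[0,0,0]]
    - [[0.936,0.051,0.028],[0,0,0]]
    - [[0.936,0.051,0.028],[0,0,0]]

```text
time_s: 9.2
ee_pos: [543.5, 190.5, 264.7]
eef_rot: [[-0.193, 0.981, -0.0], [0.981, 0.193, -0.001], [-0.001, -0.001, -1.0]]
ft_force: [0.2, 0.2, -5.9]
gripper_width: 9.7
grasp_force: 40.0
```

```bash
python3 - <<'E'
from h import *
done([.936,.051,.028]);o=st()
c=optics.get_calibration("wrist");p,d=optics.read_camera("wrist")
W=cloud(d,c);np.save("pics/al.npy",W);cv2.imwrite("pics/al.png",p[:,:,::-1])
a=np.radians(11.13);X=np.array([np.cos(a),np.sin(a)]);Y=np.array([-X[1],X[0]]);O=np.array([592.63,200.68])
D=W[...,:2]-O;cx,cy,z=D@X,D@Y,W[...,2]
# tray rear bar ~ x -165, z ~ 260 ; walls; pin near y+84 z~210
def rep(n,m): print(n,m.sum(),*( (np.percentile(v[m],[2,50,98]).round(1)) for v in (cx,cy,z)))
rep("bar",(cx<-150)&(cx>-180)&(z>240)&(z<275)&(abs(cy)<60))
rep("pin+",(cy>63)&(cy<95)&(abs(cx)<25)&(z>195)&(z<225))
rep("bail",(abs(cx+50)<20)&(cy>20)&(cy<70)&(z>275)&(z<300))
rep("wall+",(cx>-120)&(cx<-60)&(cy>45)&(cy<75)&(z>222)&(z<242))
E
```

```text
t 9.20 ee [543.5 190.5 264.7] cmd [543.5 191.1 265. ] F [ 0.2  0.2 -5.9] w 9.7 g 40.0 j [ 0.13  0.13  1.53 -0.    1.48 -0.07]
bar 3192 [-169.4 -163.  -151.9] [-31.3  16.9  48.5] [248.8 260.5 262.7]
pin+ 600 [-6.5 -1.9  4.6] [63.2 73.6 83.5] [210.4 215.3 217.3]
bail 2043 [-56.1 -51.4 -46.4] [21.  42.9 63.2] [286.6 287.9 289.1]
wall+ 674 [-118.7  -89.9  -61.2] [56.3 58.1 59.8] [226.8 232.4 233.9]
```

View pics/al.png

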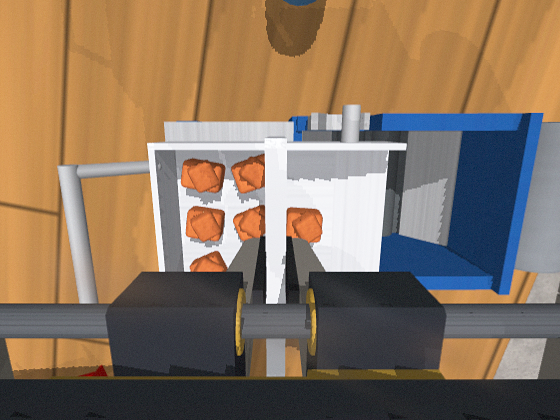

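The view shows the pin at (351,122) above its saddle, with all lumps in the tray. Pin x reads about −1 mm and y is centred. I'll nudge 1 mm forward and descend, slowly near contact.

carry_out:
  rows:
    - [[0,0.005,0.03],[0,0,0]]
    - [[0,0.005,0.1],[0,0,0]]
    - [[0,0.005,0.17],[0,0,0]]
    - [[0,0.005,0.22],[0,0,0]]
    - [[0,0.005,0.25],[0,0,0]]
    - [[0,0.005,0.26],[0,0,0]]
    - [[0,0.005,0.27],[0,0,0]]
    - [[0,0.005,0.275],[0,0,0]]
    - [[0,0.005,0.28],[0,0,0]]
    - [[0,0.005,0.28],[0,0,0]]

```text
time_s: 10.5
ee_pos: [544.5, 191.3, 209.1]
eef_rot: [[-0.194, 0.981, 0.0], [0.981, 0.194, -0.0], [-0.0, 0.0, -1.0]]
ft_force: [-0.1, 0.2, -5.1]
gripper_width: 9.6
grasp_force: 40.0
```

carry_out:
  rows:
    - [[0,0,0.005],[0,0,0]]
    - [[0,0,0.01],[0,0,0]]
    - [[0,0,0.01],[0,0,0]]

```text
time_s: 10.88
ee_pos: [544.4, 191.3, 206.9]
eef_rot: [[-0.194, 0.981, -0.0], [0.981, 0.194, -0.0], [0.0, -0.0, -1.0]]
ft_force: [0.2, 0.5, -5.3]
gripper_width: 9.1
grasp_force: 40.0
```

carry_out:
  rows:
    - [[0,0,0.004],[0,0,0]]
    - [[0,0,0.008],[0,0,0]]
    - [[0,0,0.008],[0,0,0]]

```text
time_s: 11.25
ee_pos: [544.4, 191.3, 205.3]
eef_rot: [[-0.194, 0.981, -0.0], [0.981, 0.194, -0.0], [0.0, -0.0, -1.0]]
ft_force: [-0.3, -0.4, -5.4]
gripper_width: 9.4
grasp_force: 40.0
```

carry_out:
  rows:
    - [[0,0,0.003],[0,0,0]]
    - [[0,0,0.005],[0,0,0]]
    - [[0,0,0.005],[0,0,0]]

```text
time_s: 11.62
ee_pos: [544.7, 191.3, 204.7]
eef_rot: [[-0.194, 0.981, 0.001], [0.981, 0.194, 0.0], [0.0, 0.001, -1.0]]
ft_force: [1.2, 0.3, -3.7]
gripper_width: 9.4
grasp_force: 40.0
```

carry_out:
  rows:
    - [[0,0,0.002],[0,0,0]]
    - [[0,0,0.003],[0,0,0]]
    - [[0,0,0.003],[0,0,0]]

```text
time_s: 12.0
ee_pos: [545.1, 191.4, 204.5]
eef_rot: [[-0.194, 0.981, 0.002], [0.981, 0.194, 0.0], [-0.0, 0.002, -1.0]]
ft_force: [3.0, 0.6, -1.4]
gripper_width: 9.4
grasp_force: 40.0
```

carry_out:
  rows:
    - [[0,0,0.002],[0,0,0]]
    - [[0,0,0.003],[0,0,0]]
    - [[0,0,0.003],[0,0,0]]

```text
time_s: 12.38
ee_pos: [545.1, 191.4, 204.4]
eef_rot: [[-0.194, 0.981, 0.002], [0.981, 0.194, 0.0], [-0.0, 0.002, -1.0]]
ft_force: [0.9, 0.4, 5.6]
gripper_width: 9.3
grasp_force: 40.0
```

```bash
python3 - <<'E'
from h import *
done([0,.005,.28]);done([0,0,.01]);done([0,0,.008]);done([0,0,.005]);done([0,0,.003]);done([0,0,.003]);o=st();print(o["wrist_torque"])
c=optics.get_calibration("wrist");p,d=optics.read_camera("wrist")
W=cloud(d,c);cv2.imwrite("pics/se.png",p[:,:,::-1])
a=np.radians(11.13);X=np.array([np.cos(a),np.sin(a)]);Y=np.array([-X[1],X[0]]);O=np.array([592.63,200.68])
D=W[...,:2]-O;cx,cy,z=D@X,D@Y,W[...,2]
def rep(n,m): print(n,m.sum(),*( (np.percentile(v[m],[2,50,98]).round(1)) for v in (cx,cy,z)))
rep("bar",(cx<-150)&(cx>-180)&(z>190)&(z<215)&(abs(cy)<60))
rep("pin+",(cy>63)&(cy<66.5)&(abs(cx)<15)&(z>148)&(z<165))
rep("pin+",(cy>82)&(cy<85)&(abs(cx)<15)&(z>145)&(z<165))
for x0 in(-118,-100,-80,-20,0,15): rep("wall+%d"%x0,(abs(cx-x0)<5)&(cy>52)&(cy<64)&(z>165)&(z<180))
E
```

```text
t 12.38 ee [545.1 191.4 204.4] cmd [544.5 191.3 203.2] F [0.9 0.4 5.6] w 9.3 g 40.0 j [ 0.13  0.17  1.6   0.    1.37 -0.07]
[-0.00823305  0.036924    0.02525715]
bar 3119 [-168.  -161.7 -153.1] [-30.1  16.3  49. ] [192.1 201.2 203.4]
pin+ 103 [-5.6 -1.   5.7] [63.2 64.6 66.5] [151.  154.4 156.7]
pin+ 69 [-5.3 -0.7  5.8] [82.2 83.2 84.3] [148.8 154.8 156.7]
wall+-118 113 [-122.7 -117.8 -113.1] [56.9 58.7 60.3] [165.5 172.6 173.9]
wall+-100 109 [-104.7 -100.   -95.3] [56.9 58.7 60.3] [165.2 172.6 173.8]
wall+-80 109 [-84.8 -80.  -75.1] [56.9 58.7 60.3] [165.6 172.6 174. ]
wall+-20 107 [-24.9 -20.1 -15.1] [56.9 58.7 60.3] [165.5 172.5 173.9]
wall+0 120 [-4.6  0.   4.6] [56.3 58.2 60.4] [165.6 172.5 174.1]
wall+15 123 [10.2 15.1 19.7] [56.3 58.2 60.4] [165.3 172.4 174.1]
```

Seated and level. I'll unload slightly and open gently.

carry_out:
  rows:
    - [[0,0,-0.002],[0,0,0]]
    - [[0,0,-0.002],[0,0,0]]
    - [[0,0,-0.002],[0,0,0]]
  squeeze: 5

```text
time_s: 12.8
ee_pos: [545.0, 191.4, 204.4]
eef_rot: [[-0.194, 0.981, 0.002], [0.981, 0.194, 0.0], [-0.0, 0.002, -1.0]]
ft_force: [1.8, 0.6, 5.7]
gripper_width: 10.0
grasp_force: 5.0
```

carry_out:
  rows:
    - [[0,0,0],[0,0,0]]
    - [[0,0,0],[0,0,0]]
    - [[0,0,0],[0,0,0]]
    - [[0,0,0],[0,0,0]]
    - [[0,0,0],[0,0,0]]
  jaw: 0

```text
time_s: 13.42
ee_pos: [544.4, 191.3, 203.5]
eef_rot: [[-0.194, 0.981, -0.0], [0.981, 0.194, -0.0], [-0.0, -0.0, -1.0]]
ft_force: [-0.3, 0.0, 0.1]
gripper_width: 46.0
grasp_force: 0.0
```

```bash
python3 - <<'E'
from h import *
done([0,0,-.002]);o=st()
a=np.radians(11.13);X=np.array([np.cos(a),np.sin(a)]);O=np.array([592.63,200.68])
b=O-165*X
print("bar",b)
g=149.5+48-19
for z in (g+70,g): print(z,shares([*b,z],down(11.13)))
E
```

```text
t 13.43 ee [544.4 191.3 203.5] cmd [544.5 191.3 203.6] F [-0.3  0.   0.1] w 46.0 g 0.0 j [ 0.13  0.17  1.6  -0.    1.37 -0.07]
bar [430.73336534 168.82910228]
248.5 (array([-0.    , -0.5797, -0.2245]), array([0.    , 0.    , 0.0002]))
178.5 (array([-0.    , -0.5797,  0.1255]), array([0.    , 0.    , 0.0002]))
```

carry_out:
  rows:
    - [[0,0,-0.1],[0,0,0]]
    - [[0,0,-0.25],[0,0,0]]
    - [[0,-0.1,-0.35],[0,0,0]]
    - [[0,-0.3,-0.35],[0,0,0]]
    - [[0,-0.5,-0.3],[0,0,0]]
    - [[0,-0.58,-0.2],[0,0,0]]
    - [[0,-0.58,-0.05],[0,0,0]]
    - [[0,-0.58,0.06],[0,0,0]]
    - [[0,-0.58,0.12],[0,0,0]]
    - [[0,-0.58,0.12],[0,0,0]]
  jaw: -0.15

```text
time_s: 14.68
ee_pos: [430.3, 168.8, 179.1]
eef_rot: [[-0.194, 0.981, -0.001], [0.981, 0.194, -0.0], [0.0, -0.001, -1.0]]
ft_force: [-0.6, 0.4, -0.7]
gripper_width: 39.2
grasp_force: 0.0
```

carry_out:
  rows:
    - [[0,0,0],[0,0,0]]
    - [[0,0,0],[0,0,0]]
    - [[0,0,0],[0,0,0]]
    - [[0,0,0],[0,0,0]]
    - [[0,0,0],[0,0,0]]
    - [[0,0,0],[0,0,0]]
  jaw: -1
  squeeze: 12

```text
time_s: 15.42
ee_pos: [431.3, 168.9, 180.2]
eef_rot: [[-0.194, 0.981, 0.002], [0.981, 0.194, 0.0], [-0.0, 0.002, -1.0]]
ft_force: [1.3, 0.2, 3.3]
gripper_width: 9.6
grasp_force: 12.0
```

```bash
python3 - <<'E'
from h import *
done([0,-.58,.12]);o=st()
p,d=optics.read_camera("scene");cv2.imwrite("pics/s1.png",cv2.resize(p[110:310,270:510,::-1],None,fx=3,fy=3))
E
```

```text
t 15.43 ee [431.3 168.9 180.2] cmd [430.7 168.8 179.6] F [1.3 0.2 3.3] w 9.6 g 12.0 j [ 0.11 -0.11  1.94  0.    1.31 -0.08]
```

View pics/s1.png

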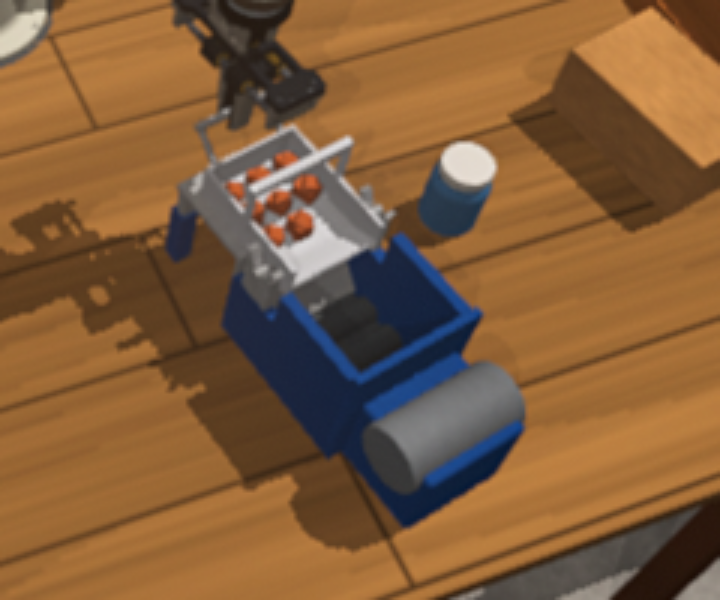

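The view shows the fingers on the rear bar at (215,130), with the pins in the saddles and all eight lumps in the tray. Now I'll compute the tipping arc.

```bash
cat >> h.py <<'E'
def arc(t0,ts):
    f=lambda t:171.8*np.array([np.cos(np.radians(163.78-t)),-np.sin(np.radians(163.78-t))])/200
    return [[[0]+[round(float(v),3) for v in f(t)-f(t0)],[0,0,0]] for t in ts]
E
python3 -c "
from h import *
print(arc(0,[1,3,6,10,14,18,22,26,30,34]));print(arc(34,[38,42,46,49,52,54,56,58,60,60]))"
```

```text
[[[0, 0.004, -0.014], [0, 0, 0]], [[0, 0.014, -0.043], [0, 0, 0]], [[0, 0.03, -0.085], [0, 0, 0]], [[0, 0.054, -0.14], [0, 0, 0]], [[0, 0.083, -0.192], [0, 0, 0]], [[0, 0.115, -0.243], [0, 0, 0]], [[0, 0.15, -0.292], [0, 0, 0]], [[0, 0.189, -0.337], [0, 0, 0]], [[0, 0.23, -0.38], [0, 0, 0]], [[0, 0.275, -0.42], [0, 0, 0]]]
[[[0, 0.047, -0.037], [0, 0, 0]], [[0, 0.097, -0.07], [0, 0, 0]], [[0, 0.149, -0.1], [0, 0, 0]], [[0, 0.19, -0.12], [0, 0, 0]], [[0, 0.231, -0.138], [0, 0, 0]], [[0, 0.259, -0.148], [0, 0, 0]], [[0, 0.287, -0.158], [0, 0, 0]], [[0, 0.316, -0.166], [0, 0, 0]], [[0, 0.345, -0.174], [0, 0, 0]], [[0, 0.345, -0.174], [0, 0, 0]]]
```

carry_out:
  rows:
    - [[0,0.004,-0.014],[0,0,0]]
    - [[0,0.014,-0.043],[0,0,0]]
    - [[0,0.03,-0.085],[0,0,0]]
    - [[0,0.054,-0.14],[0,0,0]]
    - [[0,0.083,-0.192],[0,0,0]]
    - [[0,0.115,-0.243],[0,0,0]]
    - [[0,0.15,-0.292],[0,0,0]]
    - [[0,0.189,-0.337],[0,0,0]]
    - [[0,0.23,-0.38],[0,0,0]]
    - [[0,0.275,-0.42],[0,0,0]]

```text
time_s: 16.73
ee_pos: [485.0, 179.5, 264.3]
eef_rot: [[-0.194, 0.981, -0.0], [0.981, 0.194, -0.0], [-0.0, -0.0, -1.0]]
ft_force: [-3.0, -0.9, -1.1]
gripper_width: 9.3
grasp_force: 12.0
```

```bash
python3 - <<'E'
from h import *
done([0,.275,-.42]);o=st()
W=cloud(optics.read_camera("scene")[1],optics.get_calibration("scene"))
a=np.radians(11.13);X=np.array([np.cos(a),np.sin(a)]);Y=np.array([-X[1],X[0]]);O=np.array([592.63,200.68])
D=W[...,:2]-O;cx,cy,z=D@X,D@Y,W[...,2]
for s in(1,-1):
    m=(s*cy>82)&(s*cy<88)&(abs(cx)<18)&(z>140)&(z<190)
    print(m.sum(),*[np.percentile(v[m],[5,50,95]).round(1) for v in(cx,z)] if m.any() else '')
E
```

```text
t 16.73 ee [485.  179.5 264.3] cmd [484.6 179.5 263.6] F [-3.  -0.9 -1.1] w 9.3 g 12.0 j [ 0.12 -0.02  1.69 -0.    1.48 -0.07]
1 [5.7 5.7 5.7] [153. 153. 153.]
13 [-10.9   1.1  11.5] [142.8 152.3 162.3]
```

carry_out:
  rows:
    - [[0,0.047,-0.037],[0,0,0]]
    - [[0,0.097,-0.07],[0,0,0]]
    - [[0,0.149,-0.1],[0,0,0]]
    - [[0,0.19,-0.12],[0,0,0]]
    - [[0,0.231,-0.138],[0,0,0]]
    - [[0,0.259,-0.148],[0,0,0]]
    - [[0,0.287,-0.158],[0,0,0]]
    - [[0,0.316,-0.166],[0,0,0]]
    - [[0,0.345,-0.174],[0,0,0]]
    - [[0,0.345,-0.174],[0,0,0]]

```text
time_s: 18.02
ee_pos: [553.6, 193.1, 299.5]
eef_rot: [[-0.194, 0.981, 0.003], [0.981, 0.194, 0.001], [0.0, 0.003, -1.0]]
ft_force: [-2.5, -0.3, 4.4]
gripper_width: 9.4
grasp_force: 12.0
```

```bash
python3 - <<'E'
from h import *
done([0,.345,-.174]);o=st()
p,d=optics.read_camera("scene");cv2.imwrite("pics/s2.png",cv2.resize(p[110:310,270:510,::-1],None,fx=3,fy=3))
print(arc(60,[61,63,65,67,69,71,73,75,76,76]))
print(arc(76,[77,79,81,83,85,86,86]))
E
```

```text
t 18.02 ee [553.6 193.1 299.5] cmd [552.3 192.8 298.4] F [-2.5 -0.3  4.4] w 9.4 g 12.0 j [ 0.13  0.14  1.45  0.    1.55 -0.07]
[[[0, 0.015, -0.003], [0, 0, 0]], [[0, 0.044, -0.01], [0, 0, 0]], [[0, 0.073, -0.015], [0, 0, 0]], [[0, 0.103, -0.019], [0, 0, 0]], [[0, 0.133, -0.022], [0, 0, 0]], [[0, 0.163, -0.024], [0, 0, 0]], [[0, 0.193, -0.025], [0, 0, 0]], [[0, 0.223, -0.025], [0, 0, 0]], [[0, 0.238, -0.024], [0, 0, 0]], [[0, 0.238, -0.024], [0, 0, 0]]]
[[[0, 0.015, 0.001], [0, 0, 0]], [[0, 0.045, 0.003], [0, 0, 0]], [[0, 0.075, 0.006], [0, 0, 0]], [[0, 0.104, 0.01], [0, 0, 0]], [[0, 0.134, 0.016], [0, 0, 0]], [[0, 0.149, 0.019], [0, 0, 0]], [[0, 0.149, 0.019], [0, 0, 0]]]
```

View pics/s2.png

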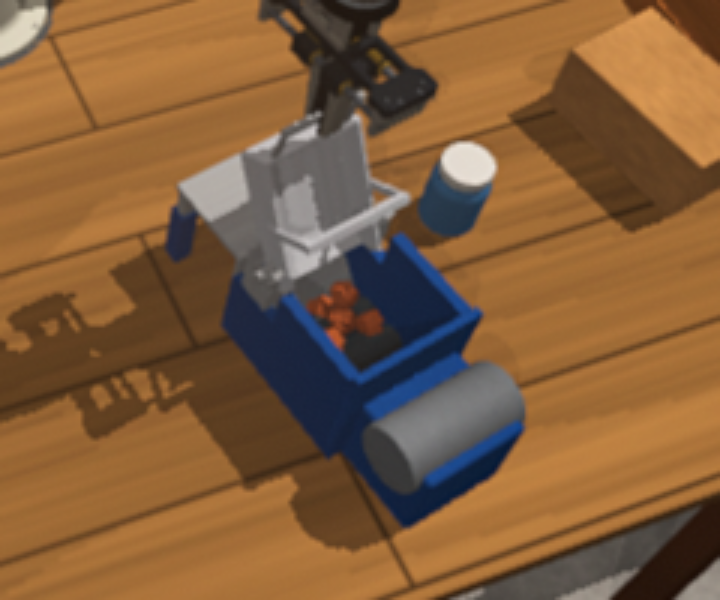

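The tray looks empty and the lumps lie in the hopper at about (340,310). I'll tip a bit further in case any are hidden or stuck.

carry_out:
  rows:
    - [[0,0.015,-0.003],[0,0,0]]
    - [[0,0.044,-0.01],[0,0,0]]
    - [[0,0.073,-0.015],[0,0,0]]
    - [[0,0.103,-0.019],[0,0,0]]
    - [[0,0.133,-0.022],[0,0,0]]
    - [[0,0.163,-0.024],[0,0,0]]
    - [[0,0.193,-0.025],[0,0,0]]
    - [[0,0.223,-0.025],[0,0,0]]
    - [[0,0.223,-0.025],[0,0,0]]
    - [[0,0.223,-0.025],[0,0,0]]

```text
time_s: 19.32
ee_pos: [596.8, 201.6, 303.7]
eef_rot: [[-0.194, 0.981, 0.001], [0.981, 0.194, 0.0], [-0.0, 0.001, -1.0]]
ft_force: [-0.6, 0.4, 4.2]
gripper_width: 9.1
grasp_force: 12.0
```

```bash
python3 - <<'E'
from h import *
done([0,.223,-.025]);o=st()
a=np.radians(11.13);X=np.array([np.cos(a),np.sin(a)]);Y=np.array([-X[1],X[0]]);O=np.array([592.63,200.68])
ims=[]
for n in("scene","top","wrist"):
    c=optics.get_calibration(n);p,d=optics.read_camera(n);W=cloud(d,c)
    hsv=cv2.cvtColor(p,cv2.COLOR_RGB2HSV);m=(hsv[...,0]<12)&(hsv[...,1]>120)
    D=W[...,:2]-O;cx,cy,z=D@X,D@Y,W[...,2]
    near=(cx>-180)&(cx<260)&(abs(cy)<150)&(z>15)
    M=(m&near).astype(np.uint8);k,l,s,cc=cv2.connectedComponentsWithStats(M)
    for i in range(1,k):
        if s[i,4]>6: q=l==i;print(n,s[i,4],np.nanmedian(cx[q]).round(),np.nanmedian(cy[q]).round(),np.nanmedian(z[q]).round(),"max z",np.nanmax(z[q]).round())
    if n!="wrist": 
        b=(270,110,510,310) if n=="scene" else (130,95,250,245)
        ims.append(cv2.resize(p[b[1]:b[3],b[0]:b[2],::-1],(400,400),interpolation=2))
cv2.imwrite("pics/s3.png",np.hstack(ims))
E
```

```text
t 19.32 ee [596.8 201.6 303.7] cmd [596.1 201.5 303.4] F [-0.6  0.4  4.2] w 9.1 g 12.0 j [ 0.13  0.26  1.31  0.    1.57 -0.06]
scene 262 49.0 29.0 52.0 max z 69.0
top 10 68.0 -48.0 53.0 max z 58.0
wrist 1405 56.0 15.0 54.0 max z 68.0
wrist 325 22.0 42.0 54.0 max z 199.0
wrist 949 40.0 -43.0 55.0 max z 69.0
```

View pics/s3.png

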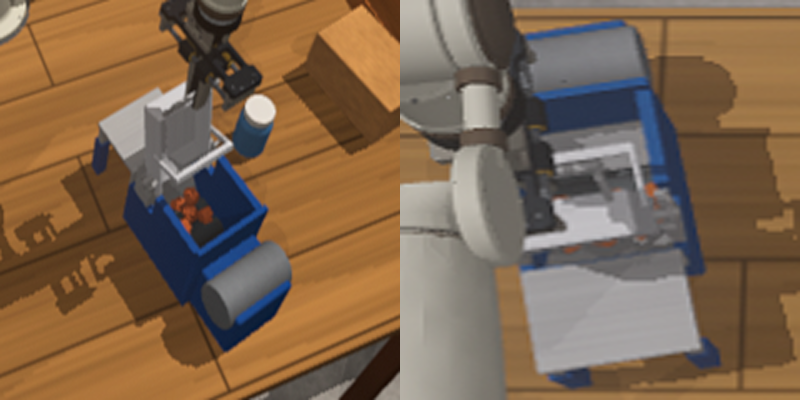

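```bash
python3 - <<'E'
from h import *
p,d=optics.read_camera("wrist");p2,_=optics.read_camera("scene")
cv2.imwrite("pics/w4.png",np.vstack([cv2.resize(p[:270,150:550,::-1],(800,400),interpolation=2)[:, :],cv2.resize(p2[180:260,320:480,::-1],(400,200),interpolation=2).repeat(1,0) if 0 else np.hstack([cv2.resize(p2[180:260,320:480,::-1],(400,200),interpolation=2),np.zeros((200,400,3),np.uint8)])]))
print(arc(75,[74,72,69,66,62,58,54,50,46,42]));print(arc(42,[38,34,30,26,22,18,14.5,11.5,9,7]));print(arc(7,[5.5,4.2,3,2,1.2,.6,.2,0,0,0]))
E
```

```text
[[[0, -0.015, -0.0], [0, 0, 0]], [[0, -0.045, 0.0], [0, 0, 0]], [[0, -0.09, 0.003], [0, 0, 0]], [[0, -0.135, 0.008], [0, 0, 0]], [[0, -0.194, 0.018], [0, 0, 0]], [[0, -0.252, 0.032], [0, 0, 0]], [[0, -0.309, 0.05], [0, 0, 0]], [[0, -0.365, 0.073], [0, 0, 0]], [[0, -0.419, 0.099], [0, 0, 0]], [[0, -0.471, 0.129], [0, 0, 0]]]
[[[0, -0.05, 0.033], [0, 0, 0]], [[0, -0.097, 0.07], [0, 0, 0]], [[0, -0.142, 0.11], [0, 0, 0]], [[0, -0.184, 0.153], [0, 0, 0]], [[0, -0.222, 0.199], [0, 0, 0]], [[0, -0.258, 0.247], [0, 0, 0]], [[0, -0.286, 0.291], [0, 0, 0]], [[0, -0.308, 0.331], [0, 0, 0]], [[0, -0.325, 0.364], [0, 0, 0]], [[0, -0.337, 0.392], [0, 0, 0]]]
[[[0, -0.009, 0.021], [0, 0, 0]], [[0, -0.016, 0.039], [0, 0, 0]], [[0, -0.022, 0.056], [0, 0, 0]], [[0, -0.027, 0.07], [0, 0, 0]], [[0, -0.03, 0.082], [0, 0, 0]], [[0, -0.033, 0.09], [0, 0, 0]], [[0, -0.035, 0.096], [0, 0, 0]], [[0, -0.035, 0.099], [0, 0, 0]], [[0, -0.035, 0.099], [0, 0, 0]], [[0, -0.035, 0.099], [0, 0, 0]]]
```

View pics/w4.png

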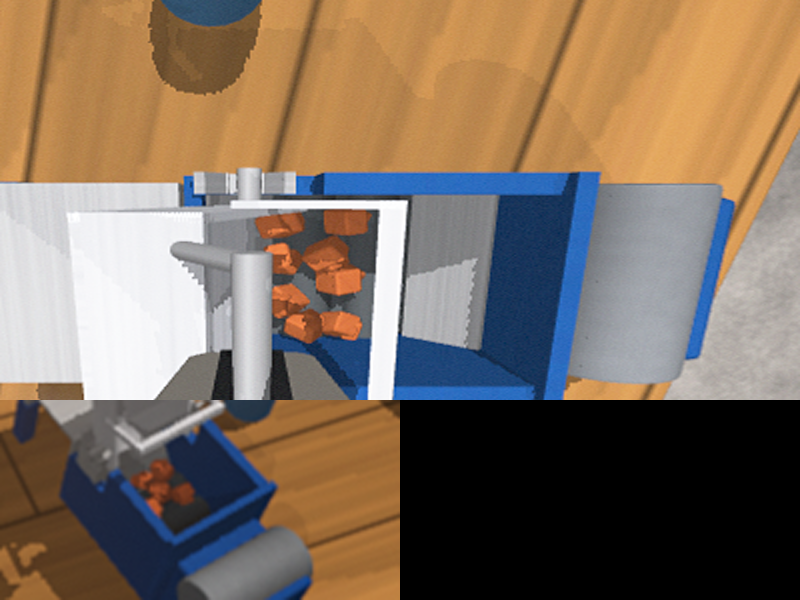

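The wrist view shows all eight lumps in the hopper, within (265–370, 210–340). The pin is in its saddle at (248,183). Now I'll lower the tray gently.

carry_out:
  rows:
    - [[0,-0.015,0],[0,0,0]]
    - [[0,-0.045,0],[0,0,0]]
    - [[0,-0.09,0.003],[0,0,0]]
    - [[0,-0.135,0.008],[0,0,0]]
    - [[0,-0.194,0.018],[0,0,0]]
    - [[0,-0.252,0.032],[0,0,0]]
    - [[0,-0.309,0.05],[0,0,0]]
    - [[0,-0.365,0.073],[0,0,0]]
    - [[0,-0.419,0.099],[0,0,0]]
    - [[0,-0.471,0.129],[0,0,0]]

```text
time_s: 20.82
ee_pos: [502.6, 183.1, 276.7]
eef_rot: [[-0.194, 0.981, -0.001], [0.981, 0.194, -0.0], [0.0, -0.001, -1.0]]
ft_force: [-1.7, 0.4, -0.3]
gripper_width: 9.6
grasp_force: 12.0
```

carry_out:
  rows:
    - [[0,-0.05,0.033],[0,0,0]]
    - [[0,-0.097,0.07],[0,0,0]]
    - [[0,-0.142,0.11],[0,0,0]]
    - [[0,-0.184,0.153],[0,0,0]]
    - [[0,-0.222,0.199],[0,0,0]]
    - [[0,-0.258,0.247],[0,0,0]]
    - [[0,-0.286,0.291],[0,0,0]]
    - [[0,-0.308,0.331],[0,0,0]]
    - [[0,-0.325,0.364],[0,0,0]]
    - [[0,-0.337,0.392],[0,0,0]]

```text
time_s: 22.08
ee_pos: [437.3, 170.1, 198.8]
eef_rot: [[-0.194, 0.981, -0.0], [0.981, 0.194, -0.0], [0.0, -0.0, -1.0]]
ft_force: [-1.0, -0.5, -0.7]
gripper_width: 9.4
grasp_force: 12.0
```

carry_out:
  rows:
    - [[0,-0.009,0.021],[0,0,0]]
    - [[0,-0.016,0.039],[0,0,0]]
    - [[0,-0.022,0.056],[0,0,0]]
    - [[0,-0.027,0.07],[0,0,0]]
    - [[0,-0.03,0.08],[0,0,0]]
    - [[0,-0.033,0.088],[0,0,0]]
    - [[0,-0.033,0.088],[0,0,0]]

```text
time_s: 22.95
ee_pos: [431.1, 168.9, 181.5]
eef_rot: [[-0.194, 0.981, 0.0], [0.981, 0.194, 0.0], [-0.0, 0.0, -1.0]]
ft_force: [-0.9, -0.1, -0.2]
gripper_width: 9.5
grasp_force: 12.0
```

```bash
python3 - <<'E'
from h import *
done([0,-.471,.129]);done([0,-.337,.392]);done([0,-.033,.088]);o=st()
E
```

```text
t 22.95 ee [431.1 168.9 181.5] cmd [431.1 168.9 181.6] F [-0.9 -0.1 -0.2] w 9.5 g 12.0 j [ 0.11 -0.11  1.94 -0.    1.31 -0.08]
```

Contact was at about 180.2, so I'll lower in small steps.

carry_out:
  rows:
    - [[0,0,0.003],[0,0,0]]
    - [[0,0,0.006],[0,0,0]]
    - [[0,0,0.008],[0,0,0]]
    - [[0,0,0.008],[0,0,0]]
    - [[0,0,0.008],[0,0,0]]

```text
time_s: 23.58
ee_pos: [431.0, 168.9, 180.0]
eef_rot: [[-0.194, 0.981, -0.0], [0.981, 0.194, -0.0], [0.0, -0.0, -1.0]]
ft_force: [-1.3, 0.1, -0.2]
gripper_width: 9.6
grasp_force: 12.0
```

carry_out:
  rows:
    - [[0,0,0.002],[0,0,0]]
    - [[0,0,0.004],[0,0,0]]
    - [[0,0,0.005],[0,0,0]]
    - [[0,0,0.005],[0,0,0]]

```text
time_s: 24.08
ee_pos: [431.0, 168.9, 179.0]
eef_rot: [[-0.194, 0.981, -0.0], [0.981, 0.194, -0.0], [-0.0, -0.0, -1.0]]
ft_force: [-0.9, -0.5, -1.4]
gripper_width: 9.4
grasp_force: 12.0
```

```bash
cat > lv.py <<'E'
from h import *
o=st()
c=optics.get_calibration("wrist");p,d=optics.read_camera("wrist")
W=cloud(d,c)
a=np.radians(11.13);X=np.array([np.cos(a),np.sin(a)]);Y=np.array([-X[1],X[0]]);O=np.array([592.63,200.68])
D=W[...,:2]-O;cx,cy,z=D@X,D@Y,W[...,2]
def rep(n,m): print(n,m.sum(),*( (np.percentile(v[m],[2,50,98]).round(1)) for v in (cx,cy,z)))
for y0 in (64.5,83):rep("pin+",(abs(cy-y0)<1.7)&(abs(cx)<15)&(z>146)&(z<165))
for x0 in(-118,-100,-80,-20,0,15): rep("wall+%d"%x0,(abs(cx-x0)<5)&(cy>50)&(cy<68)&(z>165)&(z<185))
E
python3 lv.py
```

```text
t 24.07 ee [431.  168.9 179. ] cmd [431.1 168.9 181.6] F [-0.9 -0.5 -1.4] w 9.4 g 12.0 j [ 0.11 -0.11  1.94 -0.    1.31 -0.08]
pin+ 142 [-7.9 -4.7  1.9] [63.2 64.9 66.1] [147.7 154.3 156.6]
pin+ 63 [-8.  -5.  -1.8] [81.8 83.5 84.2] [146.4 153.7 156. ]
wall+-118 165 [-122.6 -118.  -113.2] [56.1 58.2 60.1] [166.3 173.4 174.8]
wall+-100 162 [-104.8  -99.9  -95.5] [56.1 58.3 60.1] [166.5 173.3 174.7]
wall+-80 162 [-84.7 -79.8 -75.1] [56.1 58.3 60.2] [166.7 173.2 174.4]
wall+-20 40 [-24.6 -21.7 -17.8] [56.7 57.3 57.8] [171.1 172.8 174.2]Traceback (most recent call last):
  File "lv.py", line 9, in <module>
    for x0 in(-118,-100,-80,-20,0,15): rep("wall+%d"%x0,(abs(cx-x0)<5)&(cy>50)&(cy<68)&(z>165)&(z<185))
                                       ~~~^^^^^^^^^^^^^^^^^^^^^^^^^^^^^^^^^^^^^^^^^^^^^^^^^^^^^^^^^^^^^
  File "lv.py", line 7, in rep
    def rep(n,m): print(n,m.sum(),*( (np.percentile(v[m],[2,50,98]).round(1)) for v in (cx,cy,z)))
                  ~~~~~^^^^^^^^^^^^^^^^^^^^^^^^^^^^^^^^^^^^^^^^^^^^^^^^^^^^^^^^^^^^^^^^^^^^^^^^^^^
  File "lv.py", line 7, in <genexpr>
    def rep(n,m): print(n,m.sum(),*( (np.percentile(v[m],[2,50,98]).round(1)) for v in (cx,cy,z)))
                                      ~~~~~~~~~~~~~^^^^^^^^^^^^^^^^
    return _quantile_unchecked(
        a, q, axis, out, overwrite_input, method, keepdims, weights)
    return _ureduce(a,
                    func=_quantile_ureduce_func,
    ...<5 lines>...
                    overwrite_input=overwrite_input,
                    method=method)
    r = func(a, **kwargs)
    result = _quantile(arr,
                       quantiles=q,
    ...<2 lines>...
                       out=out,
                       weights=wgt)
    slices_having_nans = np.isnan(arr[-1, ...])
                                  ~~~^^^^^^^^^
IndexError: index -1 is out of bounds for axis 0 with size 0
```

carry_out:
  rows:
    - [[0,0.003,0.002],[0,0,0]]
    - [[0,0.006,0.004],[0,0,0]]
    - [[0,0.008,0.005],[0,0,0]]
    - [[0,0.008,0.005],[0,0,0]]

```text
time_s: 24.62
ee_pos: [432.7, 169.2, 178.0]
eef_rot: [[-0.194, 0.981, 0.0], [0.981, 0.194, 0.0], [-0.0, 0.0, -1.0]]
ft_force: [-1.1, -1.0, -0.1]
gripper_width: 9.3
grasp_force: 12.0
```

```bash
sed -i 's/,-20,0,15)/)/' lv.py; python3 lv.py
```

```text
t 24.62 ee [432.7 169.2 178. ] cmd [431.1 168.9 181.6] F [-1.1 -1.  -0.1] w 9.3 g 12.0 j [ 0.11 -0.1   1.94  0.    1.31 -0.08]
pin+ 137 [-5.9 -2.9  2.6] [63.2 64.9 66.1] [147.6 154.  156.1]
pin+ 59 [-5.7 -3.6 -1.1] [81.7 83.4 84.2] [148.3 153.8 156.3]
wall+-118 165 [-122.7 -117.8 -113.2] [56.1 58.3 60.1] [165.7 172.9 174.2]
wall+-100 163 [-104.8 -100.2  -95.3] [56.1 58.3 60.1] [165.6 172.7 173.8]
wall+-80 159 [-84.6 -79.9 -75.2] [56.1 58.3 60.1] [165.4 172.7 174.1]
```

carry_out:
  rows:
    - [[0,0,0.002],[0,0,0]]
    - [[0,0,0.004],[0,0,0]]
    - [[0,0,0.004],[0,0,0]]
    - [[0,0,0.004],[0,0,0]]

```text
time_s: 25.18
ee_pos: [432.6, 169.2, 177.5]
eef_rot: [[-0.194, 0.981, 0.0], [0.981, 0.194, -0.0], [-0.0, 0.0, -1.0]]
ft_force: [-2.5, -0.0, 3.8]
gripper_width: 9.4
grasp_force: 12.0
```

Contact (+3.8 N, on the shelf). I'll ease the grip and open.

carry_out:
  rows:
    - [[0,0,-0.001],[0,0,0]]
    - [[0,0,-0.001],[0,0,0]]
    - [[0,0,-0.001],[0,0,0]]
  squeeze: 4

```text
time_s: 25.55
ee_pos: [432.7, 169.2, 177.4]
eef_rot: [[-0.194, 0.981, 0.0], [0.981, 0.194, 0.0], [0.0, 0.0, -1.0]]
ft_force: [-2.7, -0.5, 2.6]
gripper_width: 9.9
grasp_force: 4.0
```

carry_out:
  rows:
    - [[0,0,0],[0,0,0]]
    - [[0,0,0],[0,0,0]]
    - [[0,0,0],[0,0,0]]
    - [[0,0,0],[0,0,0]]
    - [[0,0,0],[0,0,0]]
  jaw: -0.2

```text
time_s: 26.18
ee_pos: [432.7, 169.2, 177.4]
eef_rot: [[-0.194, 0.981, 0.0], [0.981, 0.194, -0.0], [-0.0, 0.0, -1.0]]
ft_force: [-0.1, 1.0, 0.6]
gripper_width: 36.8
grasp_force: 0.0
```

carry_out:
  rows:
    - [[0,0,-0.05],[0,0,0]]
    - [[0,0,-0.2],[0,0,0]]
    - [[0,0,-0.4],[0,0,0]]
    - [[0,-0.05,-0.6],[0,0,0]]
    - [[0,-0.1,-0.75],[0,0,0]]
    - [[0,-0.1,-0.75],[0,0,0]]
    - [[0,-0.1,-0.75],[0,0,0]]

```text
time_s: 27.05
ee_pos: [412.8, 165.3, 326.6]
eef_rot: [[-0.194, 0.981, -0.001], [0.981, 0.194, -0.0], [0.0, -0.001, -1.0]]
ft_force: [0.2, -0.2, 0.1]
gripper_width: 36.6
grasp_force: 0.0
```

```bash
python3 lv.py
```

```text
t 27.05 ee [412.8 165.3 326.6] cmd [431.1 168.9 181.6] F [ 0.2 -0.2  0.1] w 36.6 g 0.0 j [ 0.11 -0.24  1.77  0.    1.62 -0.09]
pin+ 49 [-5.1 -1.4  5. ] [62.9 65.  66. ] [149.7 154.8 156.3]
pin+ 34 [-4.8 -1.5  4.5] [81.9 82.9 84. ] [148.5 154.4 156.7]
wall+-118 39 [-122.9 -117.8 -113.8] [56.3 57.4 59.3] [171.2 172.7 174.3]
wall+-100 40 [-104.9 -100.6  -95.8] [56.3 57.8 59.3] [171.3 172.7 173.9]
wall+-80 39 [-84.5 -79.7 -75.4] [56.3 58.3 59.3] [171.4 172.5 173.6]
```

The tray is level, the pins are centred in the saddles, and the arm is clear. Handing in.

```bash
python3 -c "
from station import env
print(env.hand_in())"
```

```text
the job is handed in; nothing more can be done
None
```

I handed the job in at about 27 s: all eight lumps are in the hopper, and the empty tray is back level on the shelf with its pins in the saddles, released; the hand-in gave no verdict.

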